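Unload the deep specimen store with sprung tongs

ROBOT

A 7-joint arm with a two-finger parallel gripper is mounted at the origin on a cart in front of the work surface, level with it; the furniture and walls round the work are solid. World frame = base frame: x ahead of the robot, y to its left, z up, the work surface at z = 0. Lengths are in mm, angles in rad, forces in N, time in s.
With the tool pointing down it reaches from about 350 to 900 mm from the base axis. Payload 7.2 kg.
Tool frame: the origin (TCP) lies on the centre line of the jaws, within the pads' length; the fingertips stand 17 mm ahead of it and the grasp point (between the pads) lies 2 mm behind it; x points along the fingers, z is the direction in which the jaws open and shut, and the axes are right-handed (so a half turn about x gives the same grasp; the last joint's range is limited). The gripper opens to 85 mm and grips with 20 to 120 N. Pads are 22 mm wide; open, the fingers measure 114 mm over their backs; the gripper's body (76 mm by 85 mm) begins 54 mm behind the grasp point. The pads swing forward as they close: fully open they stand 13 mm farther back than shut.
Start: joints at [1.043, 0.411, -0.013, 1.596, 0.006, 1.134, -0.082], TCP at [277.345, -560.097, 248.297] pointing down, gripper open.
Joint ranges: [-2.95, 2.95], [-0.29, 1.99], [-1.47, 1.44], [0.14, 2.54], [-1.03, 4.17], [0.13, 1.85], [-2.86, 2.86]. Speed limits (rad/s): [2.39, 2.39, 3.01, 3.01, 3.14, 3.14, 3.14].

INTERFACE

Orientations are given as a unit quaternion [x, y, z, w].
In Python, from station import manip gives the robot as it stands. The module is installed in compiled form; this text tells all that it offers. Calls block until the motion is done:
- manip.movep(position, orientation): joint-space move of the TCP to a pose.
- manip.move_linear(position, speed=150, rot=None): straight line of the TCP; rot=None keeps the orientation; speed is the mean speed in mm/s.
- manip.movej(angles): joint-space move.
- manip.gripper_open() and manip.grab(f_grip=None): open the fingers fully, or close them until they stop; f_grip is the grip in N (None keeps the last).
- manip.wait(seconds).
- manip.inverse_kinematics(position, orientation): joint angles nearest the present ones, or None.
- manip.read_state(): the state.
- manip.grab_frame(name): name is "side" or "top" or "wrist"; returns a dict with "pixels" (384x512x3 uint8, red, green, blue), "fx", "fy", "cx", "cy" (pixels), "camera_from_world" (4x4, takes a point from world to camera coordinates). Camera axes: x right, y up, looking along -z (the intrinsics and any distortion apply to the point x, -y, -z); pixel columns grow to the right and rows downward; lengths in mm; the calibration is good to about 2 mm. A picture is of the moment at which its call begins. There is no depth.
A pose or a line that the arm cannot do raises manip.MotionError and nothing moves.
- manip.sign_off(): hands the job in, once; it reports no verdict.
The state is a dict: "clock": time; "joint_positions": joint angles; "joint_velocities": joint speeds; "joint_efforts": joint torques, N m; "ee_pos": TCP position; "ee_rot": TCP orientation; "force": force on the tool from outside, world axes, zero at the start; "moment": the same for the moment, N m; "finger_gap": finger opening in mm.
Only numpy, scipy, OpenCV 4.12 (cv2) and the standard library are available. Lean on these libraries where they do the work, as an engineer would, in place of code of your own. Each camera call takes 0.05 s, during which the arm holds its last target.

TASK

Take the blue cover off the specimen store and lay it on the table, then use the sprung tongs from their stand to lift every metal specimen out of its deep pocket and set it upright in the green tray; the gripper itself must never touch a specimen. Finally put the tongs back upright in their stand and the cover back squarely on the store. Leave the flask, the beaker and the marker where they are.

Things in the scene. Friction and masses are not known exactly. Their poses are not given: they have to be found in the camera images.
- store: wooden specimen store, fixed to the table: block 96 (x) x 184 (y) x 120 mm high on a 112 x 200 mm dark foot plate, with four deep open-topped pockets in a row along its y axis (see point pockets), hidden by the cover at the start. Origin: centre of the underside, z up
- pockets (a point): point on the store's rim, 120 mm above its origin; axes as the store's. Each pocket is 56 mm along x by 36 mm along y; their centres lie at y = -66, -22, +22, +66 mm, x = 0; floor 114 mm below this point. Walls 8 mm between pockets, 20 mm at front and back
- cover: loose flat blue cover, 106 (x) x 196 (y) x 6 mm, 0.11 to 0.22 kg, with a black upright knob 24 mm in diameter (z = 6 to 40 mm) at its centre. Origin: centre of the underside. At the start it lies on the store's rim; rightly placed, it is centred on the store with its y along the store's y, either way round. Clear table to lay it on: round x 0.50, y -0.37 m, long side along x
- tongs: sprung tongs 180 mm high, upright in their stand, jaws down, 85 g. Two arms that stay parallel and slide towards each other along the tongs' x, sprung apart. Origin: at tip height, midway between the open jaws; z up. Arms: steel strips 4 mm thick (x), 14 mm wide (y), up to z = 130 mm, 38 mm apart inside when open, 46 mm outside. The frame is fixed to the arm at -x
- handles (a point): middle between the tongs' red handles, 158 mm above the tips: squeeze them here from both sides along the tongs' x. Handles: z = 130 to 180 mm above the tips, 22 mm wide, 56 mm over the outer faces when open. Jaw gap = handle width - 18 mm (a 24 mm specimen is gripped at a handle width of 42 mm)
- tongs_jaw (a joint): how far the tongs are squeezed, m: 0 open (jaw gap 38 mm), up to 0.024 (gap 14 mm); sprung open: 6 N to begin squeezing, rising by 0.25 N per mm, about 9.5 N at a gap of 24 mm; a grip of 25 to 30 N on the handles holds a specimen well
- stand: grey stand of the tongs, fixed: upright socket open at the top, inside 56 mm (stand's x) x 24 mm (its y), walls 6 mm, rim at z = 60 mm, socket floor at z = 6 mm, on a 100 x 60 mm foot plate. Origin: centre of the underside. The tongs stand in it with their x along the stand's x, tips on the socket floor
- tray: loose green tray, 188 (x) x 108 (y) x 28 mm high, walls and floor about 4 mm, 0.5 to 0.85 kg, open on top. Origin: centre of the underside
- flask: conical glass flask 63 mm wide, 105 mm high, a bystander; origin at the centre of its underside
- empty_beaker: glass beaker about 80 mm wide, 95 mm high, a bystander; origin at the centre of its underside
- marker: marker pen 132 mm long lying on the table, a bystander; origin at the centre of its underside
- specimen_brass: brass (yellow) specimen: upright cylinder 24 mm in diameter, 36 mm high, 0.06 to 0.12 kg; may be absent. Origin: centre of its underside. At the start it stands on the floor of one of the pockets, within about 3 mm of the pocket's middle; its top is then 78 mm below the rim, too deep for a gripper
- specimen_copper: copper (reddish) specimen: upright cylinder 24 mm in diameter, 36 mm high, 0.06 to 0.12 kg; may be absent. Origin: centre of its underside. At the start it stands on the floor of one of the pockets, within about 3 mm of the pocket's middle; its top is then 78 mm below the rim, too deep for a gripper
- specimen_aluminium: aluminium (light grey) specimen: upright cylinder 24 mm in diameter, 36 mm high, 0.06 to 0.12 kg; may be absent. Origin: centre of its underside. At the start it stands on the floor of one of the pockets, within about 3 mm of the pocket's middle; its top is then 78 mm below the rim, too deep for a gripper
- specimen_steel: steel (dark grey) specimen: upright cylinder 24 mm in diameter, 36 mm high, 0.06 to 0.12 kg; may be absent. Origin: centre of its underside. At the start it stands on the floor of one of the pockets, within about 3 mm of the pocket's middle; its top is then 78 mm below the rim, too deep for a gripper
Mind the look-alikes: they are no part of the job. Of the things that look like the cover, the largest one is meant.

How it is judged:
By the outcome, as a careful person would: the job done as asked, in the order asked, and still so for the second after the job is handed in, with the robot touching nothing.
Of specimen_brass, specimen_copper, specimen_aluminium, specimen_steel only 2 to 4 are there at a start; the rules pass over those that are not, and their reading is None.
At some moment in a run one of cover may be knocked a few centimetres aside while the robot is not near it.
It also fails if it takes over 210 s, if anything falls off the work surface, if the arm or the gripper's body presses on something with over 40 N, if the wrist force passes 120 N, or if a joint passes its speed limit or range.

## Working session

There is one attempt and no reset: what is moved stays moved. The work goes in short steps, each a Python script; the robot and the scene stay as the last script left them, time stands still between calls to the robot, and variables do not carry over. Pictures are saved under pics/ and viewed, and the job is handed in when it is done.

```bash
mkdir -p pics; ls; cat > h.py <<'E'
from station import manip
import numpy as np, cv2
def shot(name,fn=None):
    f=manip.grab_frame(name)
    if fn: cv2.imwrite('pics/'+fn, cv2.cvtColor(f['pixels'],cv2.COLOR_RGB2BGR))
    return f
E
python3 - <<'E'
from h import *
for n in ['side','top','wrist']:
    f=shot(n,n+'0.png')
    print(n,{k:(v if np.isscalar(v) else np.round(v,3).tolist()) for k,v in f.items() if k!='pixels'})
s=manip.read_state(); print(s)
E
```

```text
pics
side {'fx': 357.3520904171342, 'fy': 357.3520904171342, 'cx': 255.4577175116696, 'cy': 198.91403704689944, 'camera_from_world': [[0.437, -0.899, 0.015, -218.338], [0.731, 0.365, 0.576, -547.382], [-0.524, -0.241, 0.817, -747.598], [0.0, 0.0, 0.0, 1.0]]}
top {'fx': 368.19731892300837, 'fy': 368.19731892300837, 'cx': 257.6743552529149, 'cy': 192.3393848650568, 'camera_from_world': [[0.014, -1.0, 0.016, 32.904], [0.99, 0.016, 0.142, -634.812], [-0.142, 0.014, 0.99, -1325.7], [0.0, 0.0, 0.0, 1.0]]}
wrist {'fx': 323.0267361655659, 'fy': 323.0267361655659, 'cx': 255.0521224771469, 'cy': 187.4359386157553, 'camera_from_world': [[0.445, -0.896, -0.002, -623.88], [0.857, 0.426, -0.289, 38.896], [0.26, 0.126, 0.957, -380.943], [0.0, 0.0, 0.0, 1.0]]}
{'clock': 0.15, 'joint_positions': array([ 1.04280984,  0.41172017, -0.01274404,  1.59684607,  0.00557836,
        1.13432503, -0.08219394]), 'joint_velocities': array([ 0.0009457 , -0.00074457,  0.00190741, -0.00105042,  0.00092782,
        0.00027641, -0.00028556]), 'joint_efforts': array([ 1.46875653e-03, -6.01035690e+01,  6.82898797e-01, -2.99646574e+01,
        1.38941483e-02,  7.86595250e-03,  3.01278703e-05]), 'ee_pos': array([ 277.1784693 , -559.76519214,  247.64591657]), 'ee_rot': array([ 0.37311196,  0.60118106, -0.37267507,  0.60040161]), 'force': array([-0.60210423, -0.48782934,  0.14791963]), 'moment': array([-0.02049153, -0.01613321,  0.00668474]), 'finger_gap': 85.44549001981363}
```

View pics/side0.png

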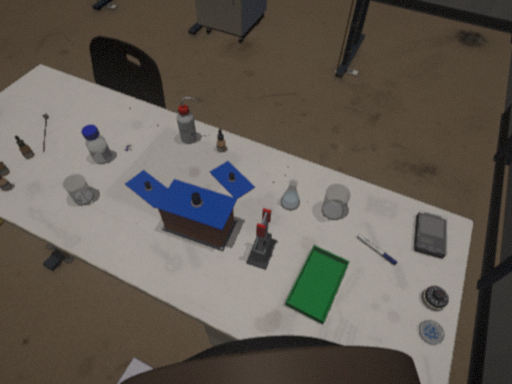

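View pics/top0.png

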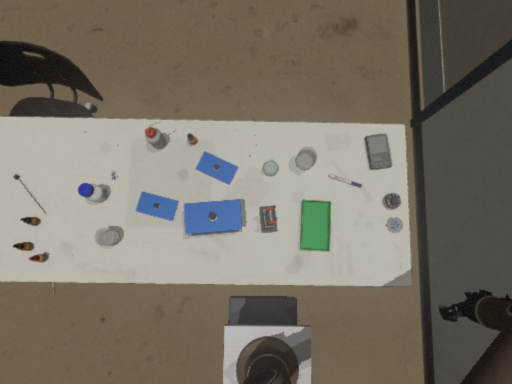

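View pics/wrist0.png

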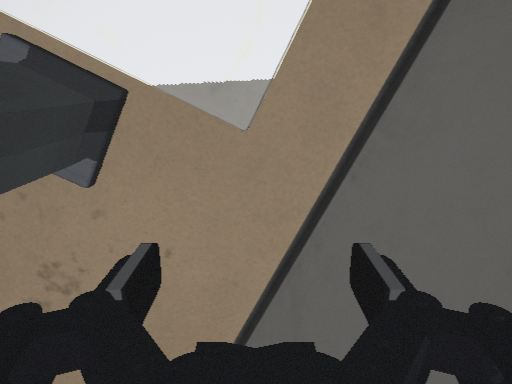

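The side view shows three blue plates: (198,203) on the store, and loose ones at (148,186) and (232,180). In the top view they are at (213,217), (157,206) and (217,168). The one on the store is the largest, so it fits the description. The tongs are at top (268,217), the tray at (315,225), the marker at (345,180).

```bash
cat >> h.py <<'E'
def cam(f):
    M=np.array(f['camera_from_world']); R=M[:3,:3]; t=M[:3,3]
    return R,t,-R.T@t
def ray(f,u,v):
    R,t,c=cam(f)
    d=np.array([(u-f['cx'])/f['fx'],-(v-f['cy'])/f['fy'],-1.0])
    d=R.T@d; return c,d/np.linalg.norm(d)
def onz(f,u,v,z):
    c,d=ray(f,u,v); return c+d*(z-c[2])/d[2]
def proj(f,p):
    R,t,c=cam(f); q=R@np.asarray(p,float)+t
    return np.array([f['cx']+f['fx']*q[0]/-q[2], f['cy']-f['fy']*q[1]/-q[2]])
def tri(rays):
    A=np.zeros((3,3));b=np.zeros(3)
    for c,d in rays:
        P=np.eye(3)-np.outer(d,d);A+=P;b+=P@c
    x=np.linalg.solve(A,b)
    return x,[np.linalg.norm((np.eye(3)-np.outer(d,d))@(x-c)) for c,d in rays]
def mask(f,col):
    h=cv2.cvtColor(f['pixels'],cv2.COLOR_RGB2HSV)
    lo,hi={'blue':((105,120,60),(130,255,255)),'green':((50,100,40),(80,255,255)),'red':((170,120,60),(180,255,255))}[col]
    m=cv2.inRange(h,lo,hi)
    if col=='red': m|=cv2.inRange(h,(0,150,60),(6,255,255))
    return m
def blobs(m,amin=20):
    cs,_=cv2.findContours(m,cv2.RETR_EXTERNAL,cv2.CHAIN_APPROX_NONE)
    return sorted([c for c in cs if cv2.contourArea(c)>amin],key=lambda c:-cv2.contourArea(c))
E
python3 - <<'E'
from h import *
fs={n:shot(n) for n in ['top','side']}
for n,f in fs.items():
    print(n,cam(f)[2].round())
    for col in ['blue','green','red']:
        for c in blobs(mask(f,col),15):
            r=cv2.minAreaRect(c); M=cv2.moments(c)
            print(n,col,cv2.contourArea(c),np.round(r[0],1),np.round(r[1],1),round(r[2],1))
            if cv2.contourArea(c)>250:
                z={'blue':126,'green':28}[col] if col!='red' else 150
                ap=cv2.approxPolyDP(c,4,True)[:,0]
                for p in ap: print('   ',p,onz(f,*p,z).round(),onz(f,*p,0).round()[:2])
f=fs['top']
print('clear spot', [proj(f,p).round() for p in [(500,-370,0),(447,-272,0),(447,-468,0),(553,-272,0)]])
for n in fs:
  im=cv2.cvtColor(fs[n]['pixels'],cv2.COLOR_RGB2BGR)
  r=im[130:280,120:420] if n=='top' else im[140:330,110:360]
  cv2.imwrite(f'pics/{n}_crop.png',cv2.resize(r,None,fx=2.6,fy=2.6,interpolation=cv2.INTER_CUBIC))
E
```

```text
top [ 439.   62. 1402.]
top blue 1553.0 [212.5 216.4] [29.6 55.6] 85.2
    [239 200] [595. 108. 126.] [610. 113.]
    [185 204] [578. 295. 126.] [591. 319.]
    [186 232] [481. 288. 126.] [485. 310.]
    [240 228] [497. 103. 126.] [503. 107.]
top blue 668.5 [156.8 205.7] [37.2 19.5] 14.9
    [142 193] [614. 446. 126.] [631. 484.]
    [137 210] [554. 460. 126.] [566. 499.]
    [172 219] [525. 338. 126.] [533. 365.]
    [177 201] [588. 324. 126.] [602. 350.]
top blue 627.0 [216.6 167.6] [35.9 18.8] 25.5
    [205 152] [764. 232. 126.] [796. 249.]
    [197 168] [706. 259. 126.] [732. 278.]
    [228 183] [654. 148. 126.] [675. 157.]
    [236 167] [712. 121. 126.] [739. 127.]
top blue 113.5 [ 85.  189.5] [11. 12.] 90.0
top green 1168.5 [315.  224.7] [26.8 48.5] 2.4
    [305 200] [ 610. -136.   28.] [ 614. -141.]
    [301 248] [ 431. -121.   28.] [ 431. -125.]
    [325 249] [ 429. -210.   28.] [ 429. -215.]
    [328 203] [ 600. -223.   28.] [ 604. -229.]
top red 20.5 [149.5 132.5] [5. 7.] 90.0
side [ 104. -176.  930.]
side blue 3659.5 [189.8 184.1] [121.7  66.1] 18.4
    [253 187] [653.  85
[... 219 characters left out ...]
6.] [607. 370.]
    [144 171] [564. 392. 126.] [636. 481.]
    [126 183] [505. 411. 126.] [568. 503.]
    [153 206] [474. 298. 126.] [532. 372.]
    [220 229] [492. 101. 126.] [553. 144.]
    [236 198] [598. 110. 126.] [675. 155.]
side blue 109.5 [ 89.1 130.2] [10.  14.5] 68.2
side green 2561.0 [317.4 283.7] [42.4 66.5] 24.8
    [314 246] [ 609. -130.   28.] [ 625. -129.]
    [286 304] [ 421. -125.   28.] [ 431. -123.]
    [322 322] [ 419. -223.   28.] [ 428. -225.]
    [347 261] [ 606. -229.   28.] [ 622. -230.]
side red 52.5 [182.5 109. ] [8. 9.] 90.0
side red 36.0 [260.2 229.9] [ 8.2 11.2] 11.3
clear spot [array([365., 231.]), array([340., 244.]), array([391., 245.]), array([339., 216.])]
```

View pics/top_crop.png

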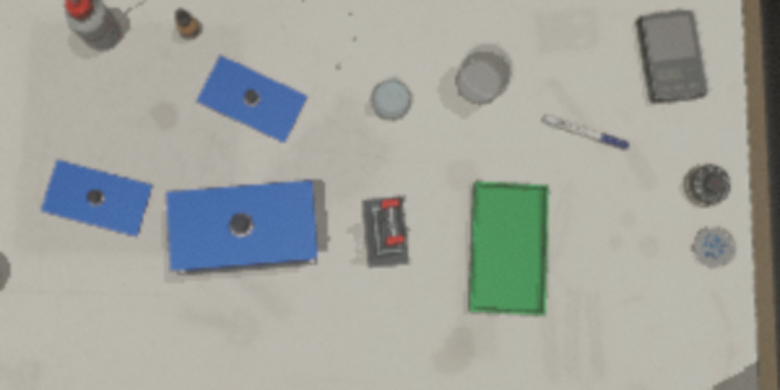

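View pics/side_crop.png

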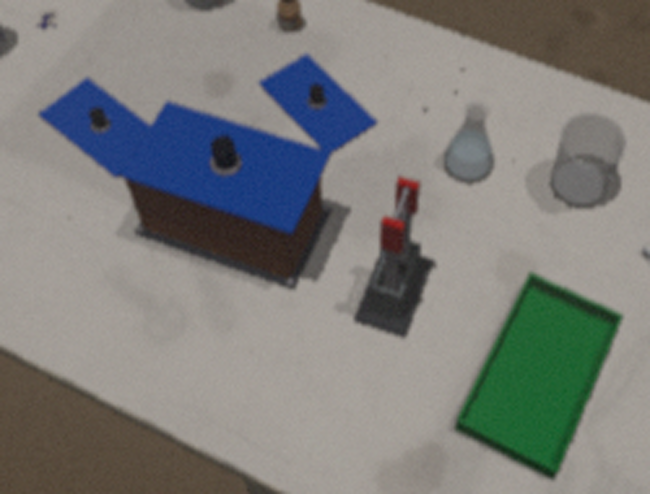

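```bash
cat >> h.py <<'E'
from scipy.spatial.transform import Rotation as Ro
def down(phi):  # jaw axis (tool z) at world yaw phi (deg)
    z=np.array([np.cos(np.radians(phi)),np.sin(np.radians(phi)),0]);x=np.array([0,0,-1.])
    return Ro.from_matrix(np.c_[x,np.cross(z,x),z]).as_quat()
def st():
    s=manip.read_state(); return s
E
python3 - <<'E'
from h import *
f=shot('wrist');s=st()
R,t,c=cam(f); T=Ro.from_quat(s['ee_rot']).as_matrix()
print('tool axes\n',T.round(2)); print('cam in tool',(T.T@(c-s['ee_pos'])).round(1)); print('look in tool',(T.T@(-R[2])).round(3),'up',(T.T@R[1]).round(3))
for phi in [-90,0,90,180]:
    for p in [(540,200,450),(500,0,450),(500,-370,250)]:
        q=manip.inverse_kinematics(p,down(phi)); print(phi,p,None if q is None else q.round(2))
E
```

```text
tool axes
 [[-0.    0.9   0.44]
 [ 0.    0.44 -0.9 ]
 [-1.   -0.   -0.  ]]
cam in tool [-1.268e+02  7.330e+01 -1.000e-01]
look in tool [ 0.957 -0.289 -0.001] up [ 0.289  0.957 -0.001]
-90 (540, 200, 450) [ 0.2   0.35 -0.9   1.34  0.27  1.58 -2.24]
-90 (500, 0, 450) [ 0.34  0.12 -0.49  1.53  0.06  1.51 -1.72]
-90 (500, -370, 250) [ 0.57  0.4  -0.02  1.6   0.01  1.14 -1.02]
0 (540, 200, 450) [ 0.23  0.36 -0.95  1.34  0.29  1.58 -0.68]
0 (500, 0, 450) [ 0.49  0.14 -0.66  1.52  0.09  1.51 -0.18]
0 (500, -370, 250) [ 0.79  0.43 -0.32  1.59  0.14  1.15  0.44]
90 (540, 200, 450) [ 0.25  0.37 -0.98  1.34  0.31  1.59  0.88]
90 (500, 0, 450) [ 0.6   0.16 -0.8   1.52  0.11  1.52  1.37]
90 (500, -370, 250) [ 1.    0.48 -0.62  1.57  0.29  1.19  1.89]
180 (540, 200, 450) [ 0.36  0.46 -1.23  1.33  0.44  1.64  2.34]
180 (500, 0, 450) [ 0.96  0.33 -1.36  1.5   0.32  1.57  2.75]
180 (500, -370, 250) [ 0.35  0.41  0.29  1.62 -0.12  1.13 -2.47]
```

```bash
python3 - <<'E'
from h import *
import pickle
out=[]
for i,p in enumerate([(620,20,420),(620,170,420)]):
    manip.movep(p,down(-90)); 
    out.append(shot('wrist',f'w1_{i}.png')); s=st(); print(s['clock'],s['ee_pos'].round(1),s['joint_positions'].round(2))
pickle.dump(out,open('w1.pkl','wb'))
E
```

```text
2.8167 [620.   18.9 419.7] [ 0.17  0.35 -0.4   1.31  0.14  1.51 -1.79]
3.5167 [620.3 169.  419.8] [-0.05  0.4  -0.45  1.25  0.17  1.53 -2.04]
```

View pics/w1_0.png

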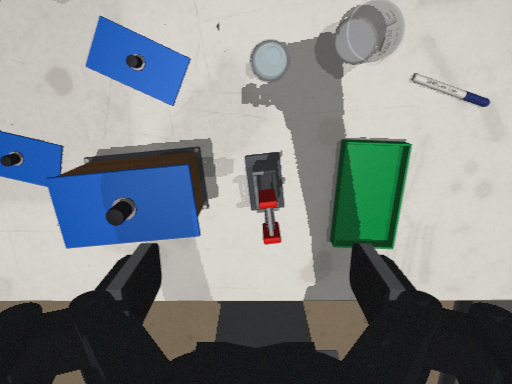

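View pics/w1_1.png

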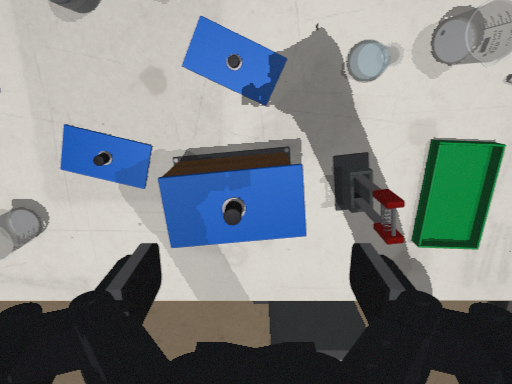

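The wrist views show the cover on the store with its knob at about (121,211) in the first and (233,211) in the second. The red handles are at (268,200)/(272,233) and (388,198)/(390,233). Two smaller covers lie beside the store, and the tray is at right. Next I triangulate these points.

```bash
cat >> h.py <<'E'
def quad(c):
    """4 corners from a contour by hull->approx then line refinement"""
    h=cv2.convexHull(c)
    for e in np.linspace(2,25,60):
        a=cv2.approxPolyDP(h,e,True)[:,0].astype(float)
        if len(a)<=4: break
    pts=c[:,0].astype(float); L=[]
    n=len(a)
    for i in range(n):
        p,q=a[i],a[(i+1)%n]; d=(q-p)/np.linalg.norm(q-p); r=pts-p
        s=r@d; o=r@np.array([-d[1],d[0]])
        k=(abs(o)<2.5)&(s>.1*np.linalg.norm(q-p))&(s<.9*np.linalg.norm(q-p))
        vx,vy,x0,y0=cv2.fitLine(pts[k].astype(np.float32),cv2.DIST_HUBER,0,.01,.01).ravel()
        L.append(np.cross([x0,y0,1],[x0+vx,y0+vy,1]))
    out=[]
    for i in range(n):
        x=np.cross(L[i-1],L[i]); out.append(x[:2]/x[2])
    return np.array(out)
E
python3 - <<'E'
from h import *
import pickle
F=pickle.load(open('w1.pkl','rb'))
Q=[]
for f in F:
    b=blobs(mask(f,'blue'),3000); g=blobs(mask(f,'green'),1000); r=blobs(mask(f,'red'),20)
    print([cv2.contourArea(c) for c in b],[cv2.contourArea(c) for c in g],[(cv2.contourArea(c),cv2.boundingRect(c)) for c in r])
    c=max(b,key=cv2.contourArea); q=quad(c); q=q[np.argsort(np.arctan2(*(q-q.mean(0)).T))]
    t=quad(g[0]); t=t[np.argsort(np.arctan2(*(t-t.mean(0)).T))]
    print(q.round(1).tolist()); print(t.round(1).tolist()); Q.append((q,t))
for j,n in enumerate(['cover','tray']):
  for k in range(4):
    x,e=tri([ray(F[i],*Q[i][j][k]) for i in (0,1)]); print(n,x.round(1),np.round(e,1))
for i,f in enumerate(F):
    im=cv2.cvtColor(f['pixels'],cv2.COLOR_RGB2BGR)
    x0=[225,310][i]; cv2.imwrite(f'pics/w1c{i}.png',cv2.resize(im[140:260,x0:x0+130],None,fx=5,fy=5,interpolation=cv2.INTER_CUBIC))
E
```

```text
[12403.0, 4871.0] [6922.5] [(280.0, (259, 189, 18, 20)), (187.5, (263, 222, 18, 22))]
[[-579.8, 4.6], [199.3, 235.0], [208.6, 234.2], [189.9, 173.3]]
[[341.7, 139.5], [330.7, 235.9], [391.7, 250.1], [411.2, 141.9]]
[9878.0, 4870.0, 3803.0] [7468.5] [(351.0, (373, 189, 31, 20)), (263.5, (374, 223, 30, 21))]
[[157.8, 177.5], [171.3, 247.0], [305.1, 235.0], [301.3, 163.7]]
[[431.4, 139.6], [410.5, 246.3], [477.0, 248.3], [505.2, 142.7]]
cover [693.4 184.7 481.9] [17.4 17.4]
cover [1363.9 -229.1 1906.1] [30.3 30.3]
cover [476.3  91.8  83.6] [0.6 0.6]
cover [591.9 107.5 122.3] [6.5 6.5]
tray [ 613.2 -127.2    1. ] [0.2 0.2]
tray [ 422.2 -121.7   -3.8] [9.4 9.4]
tray [ 424.6 -221.7   32.6] [1.9 1.9]
tray [ 612.8 -232.1   28. ] [0.3 0.3]
```

View pics/w1c0.png

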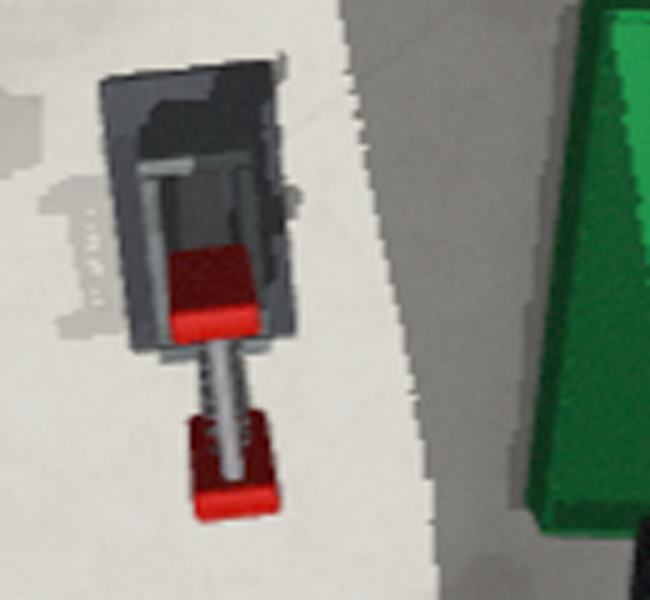

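View pics/w1c1.png

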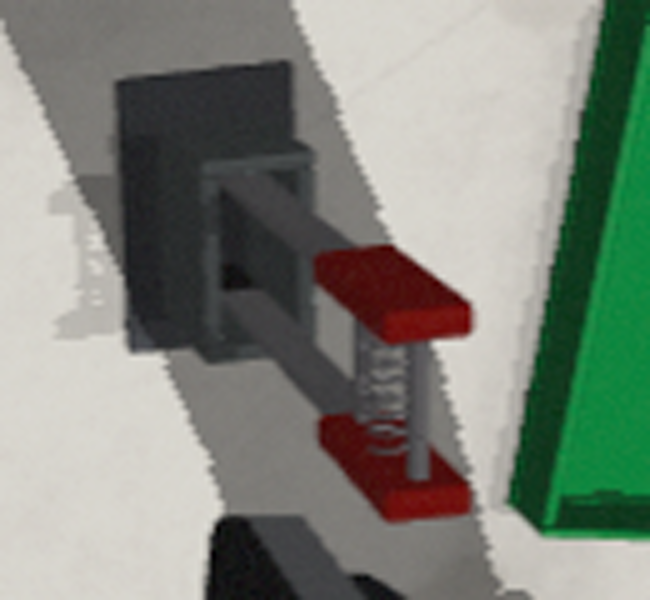

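```bash
python3 - <<'E'
from h import *
import pickle
F=pickle.load(open('w1.pkl','rb'))
# cover corners in frame 1, plus per-corner check in frame 0 with tight contour
f=F[1]
q=[(157.8,177.5),(171.3,247.0),(305.1,235.0),(301.3,163.7)]
P=[onz(f,*p,126) for p in q]
print(np.round(P,1).tolist(), [np.linalg.norm(P[i]-P[i-1]).round(1) for i in range(4)], np.mean(P,0).round(1))
b=blobs(mask(F[0],'blue'),3000)[0]; print(cv2.approxPolyDP(b,3,True)[:,0].tolist())
# knob: dark blob inside the cover hull
K=[]
for f in F:
    c=max(blobs(mask(f,'blue'),3000),key=cv2.contourArea)
    reg=np.zeros((384,512),np.uint8)
    x0=[121,233][len(K)]
    reg[185:230,x0-25:x0+25]=255
    m=cv2.inRange(f['pixels'],(0,0,0),(45,45,45))&reg
    bb=blobs(m,20)[0]; (kc,kr)=cv2.minEnclosingCircle(bb); print(kc,kr,cv2.boundingRect(bb))
    K.append(kc)
for i,f in enumerate(F):
    im=cv2.cvtColor(f['pixels'],cv2.COLOR_RGB2BGR); x0=[40,150][i]
    cv2.imwrite(f'pics/w1k{i}.png',cv2.resize(im[140:260,x0:x0+180],None,fx=4,fy=4,interpolation=cv2.INTER_CUBIC))
E
```

```text
[[580.0, 301.4, 126.0], [476.4, 290.9, 126.0], [495.6, 99.0, 126.0], [599.4, 108.8, 126.0]] [np.float64(193.6), np.float64(104.2), np.float64(192.9), np.float64(104.2)] [537.8 200.  126. ]
[[0, 131], [0, 175], [49, 188], [66, 247], [199, 235], [188, 164], [59, 176], [60, 145]]
(119.0, 213.0) 13.601571083068848 (107, 201, 25, 24)
(233.31967163085938, 209.40164184570312) 8.716085433959961 (225, 201, 17, 15)
```

View pics/w1k0.png

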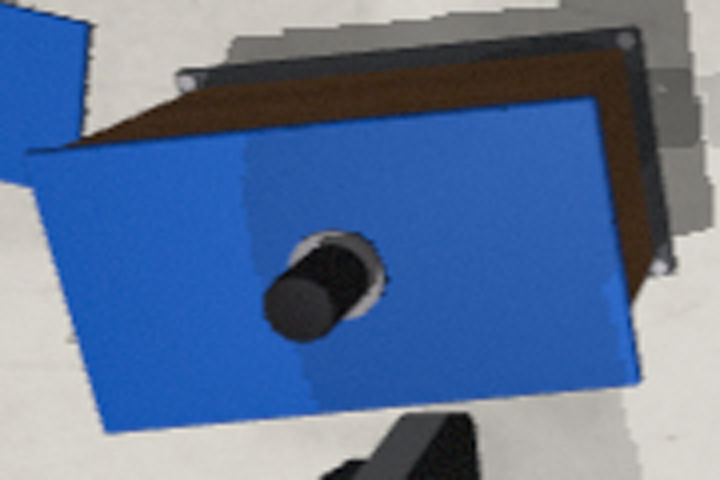

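View pics/w1k1.png

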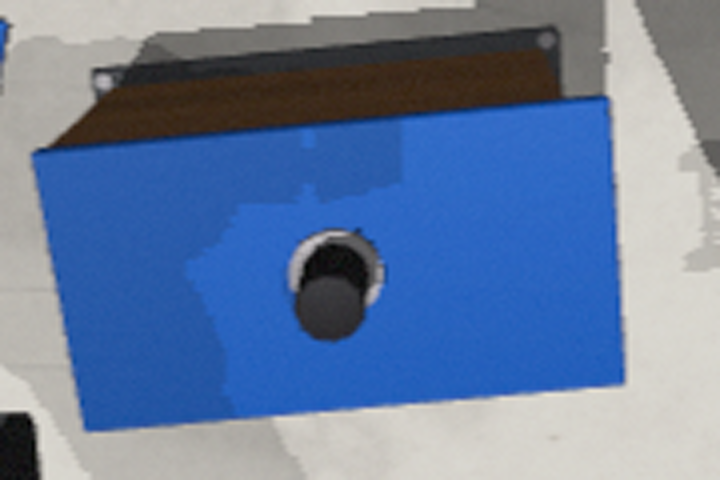

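```bash
python3 - <<'E'
from h import *
import pickle
F=pickle.load(open('w1.pkl','rb'))
for n,a,b in [('c1',(66.3,247.3),(171.3,247)),('c2',(199.3,235.3),(305.1,235)),('c3',(189,164.2),(301.3,163.7)),('c0',(47,177.5),(157.8,177.5)),('knobtop',(115,217.5),(232.7,217)),
 ('foot+x,-y corner bolt',(40+627/4,140+40/4),(150+547/4,140+40/4)),('foot +x+y bolt',(40+188/4,140+80/4),(150+105/4,140+80/4)),
 ('farhandle top L',(225+173/5,140+312/5),(310+385/5,140+312/5)),('farhandle top R',(225+258/5,140+308/5),(310+468/5,140+308/5)),
 ('near top inL',(225+195/5,140+492/5),(310+390/5,140+492/5)),('near top inR',(225+280/5,140+487/5),(310+469/5,140+487/5)),
 ('near top outL',(225+199/5,140+520/5),(310+390/5,140+520/5)),('near top outR',(225+280/5,140+511/5),(310+467/5,140+511/5)),
 ('stand rim +x L',(225+137/5,140+164/5),(310+202/5,140+162/5)),('stand rim +xR',(225+255/5,140+155/5),(310+313/5,140+152/5)),
 ('foot+xL',(225+102/5,140+80/5),(310+117/5,140+80/5)),('foot+xR',(225+272/5,140+65/5),(310+290/5,140+64/5)),('foot-xL',(225+135/5,140+350/5),(310+132/5,140+348/5))]:
    x,e=tri([ray(F[0],*a),ray(F[1],*b)]); print(n,x.round(1),round(e[0],1))
E
```

```text
c1 [476.7 290.6 126.8] 0.1
c2 [494.7  98.7 124.6] 0.3
c3 [597.8 108.  120.7] 0.4
c0 [578.8 303.1 120.7] 0.2
knobtop [536.7 199.  160.5] 0.3
foot+x,-y corner bolt [596.5 117.1   8.3] 0.0
foot +x+y bolt [579.4 304.    9.1] 0.2
farhandle top L [565.5  13.5 184.5] 0.1
farhandle top R [566.   -6.7 183. ] 0.2
near top inL [520.    8.1 187.5] 0.1
near top inR [519.5 -13.  183.6] 0.2
near top outL [512.4   7.  187.2] 0.1
near top outR [513.3 -13.1 184.2] 0.2
stand rim +x L [571.1  23.1  62.5] 0.5
stand rim +xR [572.2 -13.8  54.6] 0.7
foot+xL [584.5  35.7  -0.9] 0.1
foot+xR [590.3 -22.5   1.2] 0.4
foot-xL [487.8  24.6   4.5] 0.5
```

```bash
python3 - <<'E'
from h import *
f=shot('top')
for p in [(390,200),(393,225),(384,224),(382,200)]: print(p,onz(f,*p,20).round())
g=5.4
manip.movep((537,199.3,225),down(g))
manip.move_linear((537,199.3,151),speed=120)
manip.grab(f_grip=40); s=st(); print(s['clock'],s['finger_gap'],s['ee_pos'].round(1),s['force'].round(1))
manip.move_linear((537,199.3,290),speed=150); s=st(); print(s['clock'],s['finger_gap'],s['force'].round(1))
shot('side','lift1.png'); shot('wrist','lift1w.png')
E
```

```text
(390, 200) [ 617. -462.   20.]
(393, 225) [ 522. -469.   20.]
(384, 224) [ 525. -435.   20.]
(382, 200) [ 616. -431.   20.]
6.1917 22.77812470489777 [537.2 199.3 151.4] [-1.1 -0.4  4.5]
7.2667 22.85511343884671 [-0.9 -0.6 -2.2]
```

View pics/lift1.png

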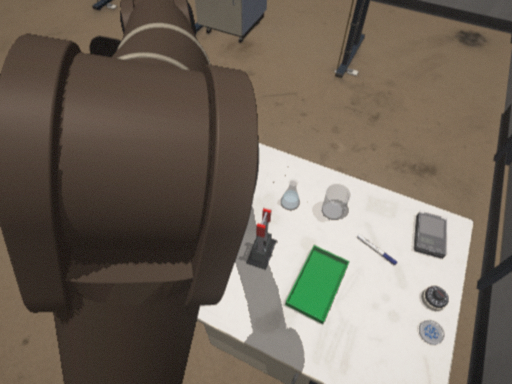

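The cover is held (gap 22.8 mm, load about 2 N); the arm hides it in the side view. Next I carry it over and lay it down.

```bash
python3 - <<'E'
from h import *
y=-362
manip.movep((495,y,290),down(-90)); 
manip.move_linear((495,y,60),speed=180); 
manip.move_linear((495,y,32.5),speed=40); s=st(); print(s['clock'],s['force'].round(1),s['ee_pos'].round(1))
manip.gripper_open(); manip.move_linear((495,y,110),speed=150)
manip.movep((640,150,330),down(-90))
shot('wrist','w2.png'); s=st(); print(s['clock'],s['ee_pos'].round(1)); shot('top','t2.png')
E
```

```text
11.65 [ 0.1  0.2 -1.9] [ 495.2 -362.    32.5]
15.0667 [640.3 148.3 329.3]
```

View pics/w2.png

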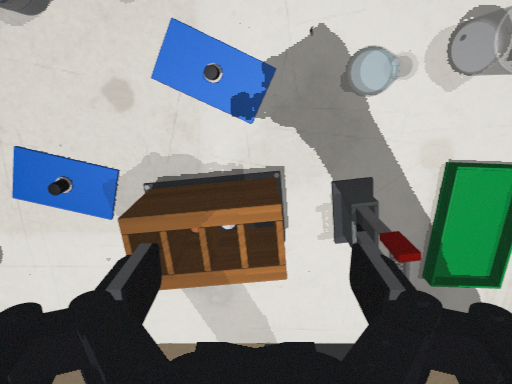

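View pics/t2.png

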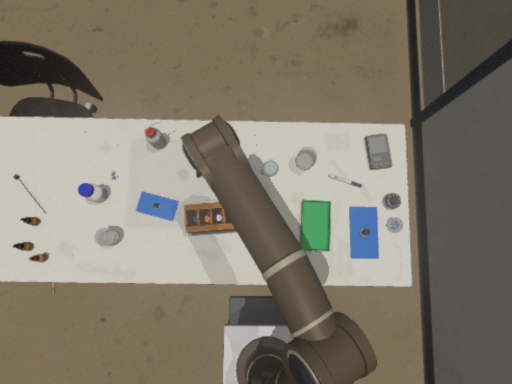

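```bash
python3 - <<'E'
from h import *
import pickle
out=[]
for i,p in enumerate([(455,190,330),(455,70,330)]):
    manip.movep(p,down(-90)); out.append(shot('wrist',f'w3_{i}.png'))
pickle.dump(out,open('w3.pkl','wb')); print(st()['clock'])
E
```

```text
16.55
```

View pics/w3_0.png

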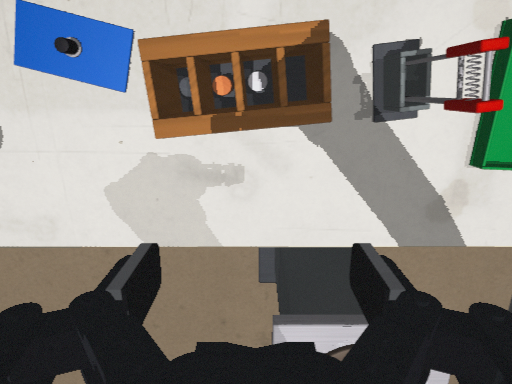

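View pics/w3_1.png

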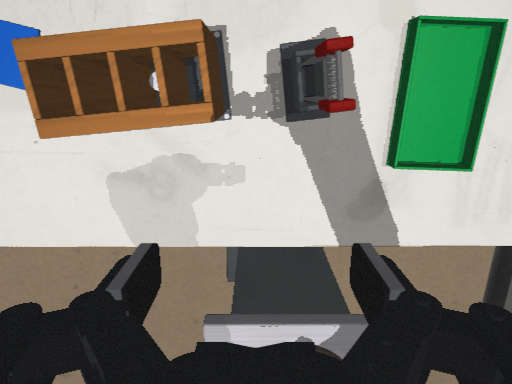

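```bash
python3 - <<'E'
from h import *
import pickle
F=pickle.load(open('w3.pkl','rb'))
for i,f in enumerate(F):
    im=cv2.cvtColor(f['pixels'],cv2.COLOR_RGB2BGR); x0=[135,5][i]
    cv2.imwrite(f'pics/w3c{i}.png',cv2.resize(im[15:145,x0:x0+230],None,fx=3.4,fy=3.4,interpolation=cv2.INTER_CUBIC))
    x0=[365,270][i]
    cv2.imwrite(f'pics/w3t{i}.png',cv2.resize(im[25:135,x0:x0+145],None,fx=5,fy=5,interpolation=cv2.INTER_CUBIC))
E
```

```text
(no output)
```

View pics/w3c0.png

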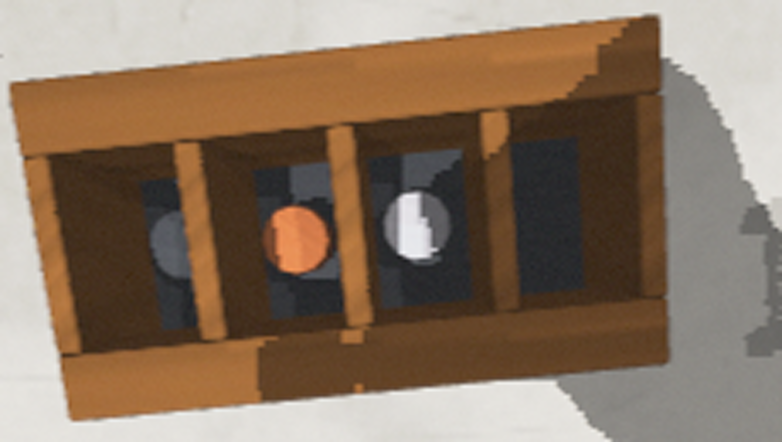

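View pics/w3c1.png

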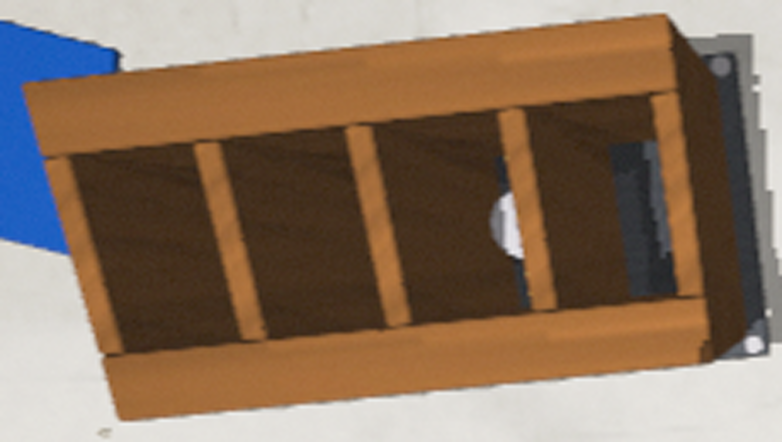

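View pics/w3t0.png

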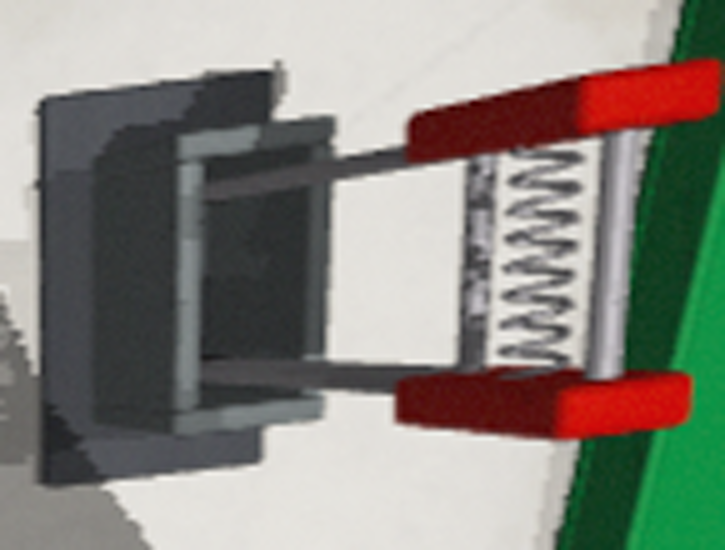

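View pics/w3t1.png

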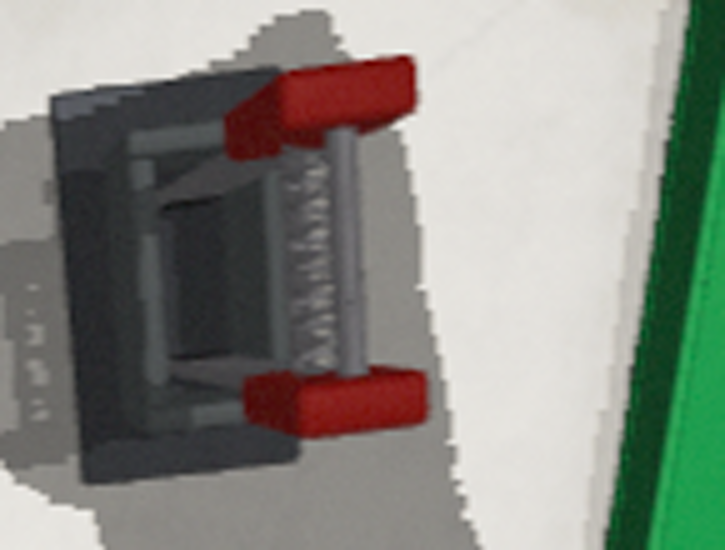

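```bash
python3 - <<'E'
from h import *
import pickle
F=pickle.load(open('w3.pkl','rb'))
def T(a,b,s,oa,ob):
    return tri([ray(F[0],oa[0]+a[0]/s,oa[1]+a[1]/s),ray(F[1],ob[0]+b[0]/s,ob[1]+b[1]/s)])
P=[]
for n,a,b in [('+x+y',(10,82),(25,85)),('+x-y',(660,15),(667,14)),('-x-y',(668,362),(704,362)),('-x+y',(70,420),(120,420))]:
    x,e=T(a,b,3.4,(135-.35,15-.35),(5-.35,15-.35)); P.append(x); print(n,x.round(1),round(e[0],2))
P=np.array(P); print('centre',P.mean(0).round(1)); 
d=P[0]-P[1]+P[3]-P[2]; print('yaw from y',np.degrees(np.arctan2(-d[0],d[1])).round(2), 'len',np.linalg.norm(d)/2); d=P[0]-P[3]+P[1]-P[2]; print('yaw from x',np.degrees(np.arctan2(d[1],d[0])).round(2),np.linalg.norm(d)/2)
for n,a,b in [('far oL',(580,78),(285,72)),('far oR',(718,60),(412,57)),('far iR',(722,115),(415,107)),('far iL',(582,135),(290,132)),
  ('near iL',(560,380),(300,378)),('near iR',(690,372),(425,370)),('near oR',(690,420),(428,420)),('near oL',(556,438),(300,436))]:
    x,e=T(a,b,5,(365-.4,25-.4),(270-.4,25-.4)); print(n,x.round(1),round(e[0],2))
# specimens: tops z=42
for n,p in [('copper',(297,240)),('alu',(418,228)),('steel',(184,243))]:
    print(n,onz(F[0],134.65+p[0]/3.4,14.65+p[1]/3.4,42).round(1))
# tray outline frame1
f=F[1]; c=blobs(mask(f,'green'),2000)[0]; q=quad(c); print('tray px',q.round(1).tolist(),[onz(f,*p,28).round(1).tolist()[:2] for p in q])
E
```

```text
+x+y [576.2 301.9 120.4] 0.43
+x-y [593.4 120.1 120.7] 0.1
-x-y [499.4 112.9 126.7] 0.15
-x+y [481.5 293.6 120.1] 0.01
centre [537.6 207.1 122. ]
yaw from y 5.53 len 182.15144839861804
yaw from x 4.7 94.68415588582647
far oL [566.8  13.4 182.9] 0.18
far oR [568.7  -5.3 186. ] 0.05
far iR [560.9  -5.5 189. ] 0.31
far iL [558.2  12.4 184.3] 0.02
near iL [521.1   8.4 184.1] 0.04
near iR [522.4 -11.4 185.7] 0.05
near oR [514.7 -12.3 186.8] 0.2
near oL [511.9   8.  185.4] 0.02
copper [535.3 230.1  42. ]
alu [539.4 186.4  42. ]
steel [534.3 270.9  42. ]
tray px [[507.0, 19.7], [471.2, 170.6], [386.1, 166.6], [410.1, 14.3]] [[609.0, -232.3], [423.3, -225.0], [429.0, -108.5], [615.1, -115.6]]
```

```bash
cat >> h.py <<'E'
ST=np.array([540.5,0.9]); STY=6.5      # tongs in stand
SC=np.array([537.6,207.1]); SY=5.3     # store
def off(c,yaw,dx,dy):
    a=np.radians(yaw); return np.array([c[0]+dx*np.cos(a)-dy*np.sin(a), c[1]+dx*np.sin(a)+dy*np.cos(a)])
YG=162; XG=156   # TCP height above tips
def rep(t):
    s=st(); print(t,'t%.1f'%s['clock'],'gap%.1f'%s['finger_gap'],'F',s['force'].round(1),'p',s['ee_pos'].round(1))
E
python3 - <<'E'
from h import *
p=off(ST,STY,-23.5,0); q=down(STY+90)
manip.movep((*p,250),q)
manip.move_linear((*p,6+YG),speed=120)
rep('at')
manip.grab(f_grip=40); rep('grab')
manip.move_linear((*p,6+YG+10),speed=60); rep('up10')
manip.move_linear((*p,6+YG+150),speed=150); rep('up')
shot('side','s4.png'); shot('wrist','w4.png'); shot('top','t4.png')
E
python3 - <<'E'
import cv2
im=cv2.imread('pics/s4.png'); cv2.imwrite('pics/s4c.png',cv2.resize(im[120:300,180:400],None,fx=3.3,fy=3.3,interpolation=cv2.INTER_CUBIC))
E
```

```text
at t20.0 gap85.2 F [-0.1  0.5  1. ] p [517.5  -1.5 168.5]
grab t20.6 gap20.9 F [-0.2 -0.3  4. ] p [517.3  -1.8 168.3]
up10 t20.9 gap21.5 F [-0.1  0.4 -0.9] p [517.4  -1.7 178.4]
up t22.0 gap21.4 F [-0.6  0.4 -1. ] p [516.7  -2.  317.1]
```

View pics/s4c.png

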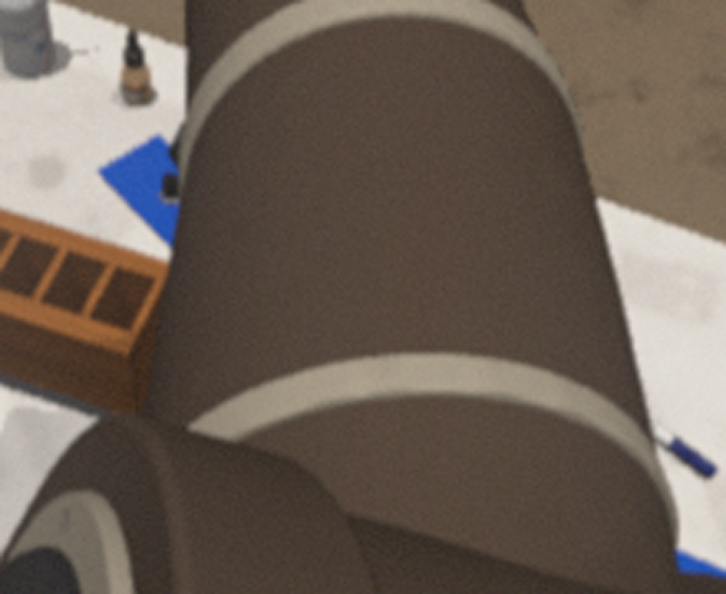

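View pics/w4.png

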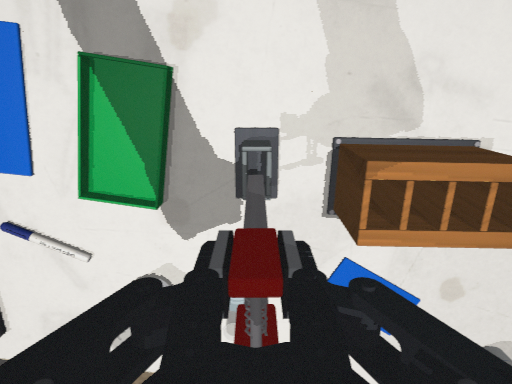

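The wrist view shows the tongs hanging from the near handle, with the jaw tip near (256,172). I compare that with where an untilted tip would project.

```bash
python3 - <<'E'
from h import *
f=shot('wrist'); s=st(); zt=s['ee_pos'][2]-YG; print(s['ee_pos'])
for dz in (0,130):
  for dx,dy in [(-23,-7),(-23,7),(-19,7),(-19,-7)]: print(dz,dx,dy,proj(f,(*off(ST,STY,dx,dy),zt+dz)).round(1))
im=cv2.cvtColor(f['pixels'],cv2.COLOR_RGB2BGR)
cv2.imwrite('pics/w4c.png',cv2.resize(im[110:250,190:330],None,fx=4,fy=4,interpolation=cv2.INTER_CUBIC))
E
```

```text
[516.89155525  -1.8023487  317.33914888]
0 -23 -7 [247.2 174.8]
0 -23 7 [262.3 174.8]
0 -19 7 [262.3 179. ]
0 -19 -7 [247.2 179. ]
130 -23 -7 [241.9 235.5]
130 -23 7 [267.9 235.5]
130 -19 7 [267.8 242.2]
130 -19 -7 [241.9 242.2]
```

View pics/w4c.png

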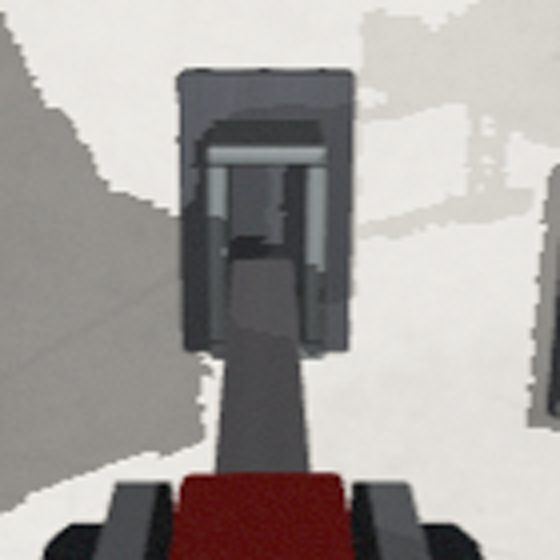

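Tip edge at v 174.5 and u 247.5–264 against a predicted 174.8 and 247–262, so the tongs hang straight. Going to the aluminium pocket (y = -22).

```bash
python3 - <<'E'
from h import *
f=shot('wrist')
P=[onz(f,*p,3) for p in [(234.5,128),(279.2,128),(277.5,197.5),(235.8,197.5)]]; print('stand foot',np.round(P,1).tolist(),np.mean(P,0).round(1))
c=off(SC,SY,0,-22); p=off(c,SY,-23.5,0); q=down(SY+90)
manip.movep((*p,317),q); 
manip.move_linear((*p,6+YG+100),speed=150); rep('over'); shot('wrist','w5.png'); f=shot('wrist')
for dx,dy in [(-23,-7),(-23,7),(23,7)]: print(proj(f,(*off(c,SY,dx,dy),106)).round(1))
E
```

```text
stand foot [[495.3, -31.7, 3.0], [488.4, 28.4, 3.0], [586.8, 39.4, 3.0], [593.7, -20.3, 3.0]] [541.   4.   3.]
over t23.5 gap21.2 F [ 0.   0.5 -0.3] p [516.6 182.1 268.2]
[247.5 173.3]
[262.7 173.2]
[262.4 219.4]
```

View pics/w5.png

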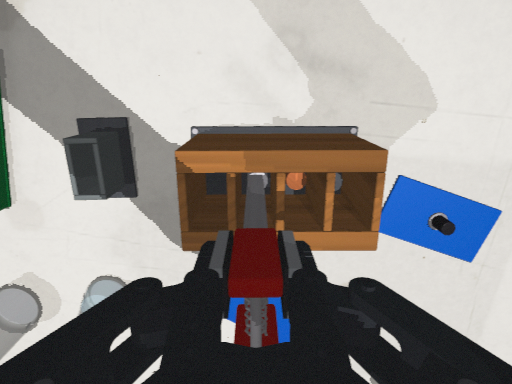

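The tongs are centred in pocket -22 (walls at u≈236 and 277, arm 247–263), straddling the aluminium specimen at (257,180). I lower, release and regrip across the handles.

```bash
python3 - <<'E'
from h import *
c=off(SC,SY,0,-22); p=off(c,SY,-23.5,0)
z=268.3
for zt in (60,30,7):
    manip.move_linear((*p,zt+YG),speed=100 if zt>10 else 60); rep(zt)
shot('wrist','w6.png')
E
```

```text
60 t24.2 gap21.4 F [-0.6 -0.3 -1. ] p [516.3 183.3 222.2]
30 t24.6 gap21.3 F [ 0.7 -0.5  0.4] p [516.1 183.1 191.8]
7 t25.1 gap21.4 F [ 1.   0.2 -1.8] p [516.  183.  168.5]
```

View pics/w6.png

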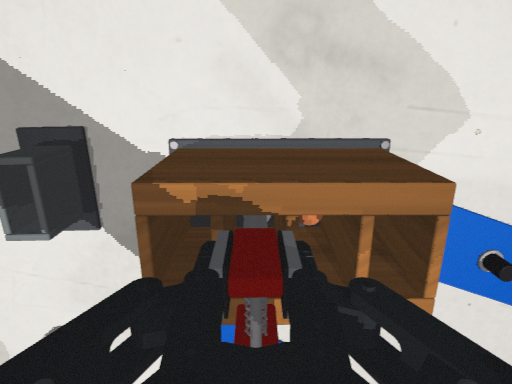

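```bash
python3 - <<'E'
from h import *
c=off(SC,SY,0,-22); p=off(c,SY,-23.5,0)
manip.gripper_open(); rep('open')
manip.move_linear((*p,228),speed=120)
manip.movep((*c,228),down(SY)); rep('rot'); shot('wrist','w7.png')
E
```

```text
open t25.8 gap85.5 F [0.7 0.  0.3] p [516.3 183.  169. ]
rot t27.7 gap85.6 F [-0.1  1.1  0.1] p [539.3 185.2 227.5]
```

View pics/w7.png

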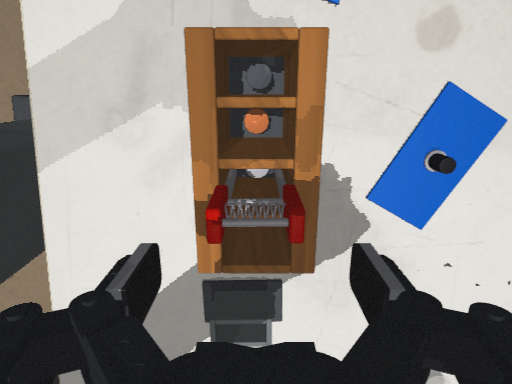

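The tongs stand upright in the pocket, with handles at (217,215) and (295,215), centred between the fingers.

```bash
python3 - <<'E'
from h import *
c=off(SC,SY,0,-22)
manip.move_linear((*c,6+XG),speed=120); rep('at')
manip.grab(f_grip=28); rep('grab')
manip.move_linear((*c,6+XG+10),speed=50); rep('up10')
manip.move_linear((*c,6+XG+150),speed=150); rep('up'); shot('wrist','w8.png')
E
```

```text
at t28.5 gap85.4 F [-0.2  0.5  0.1] p [539.9 185.5 162.4]
grab t29.0 gap40.5 F [ 0.9 -0.1 10.1] p [541.2 186.  164.3]
up10 t29.3 gap40.9 F [-0.3 -0.2 -1.8] p [539.6 185.1 172.3]
up t30.4 gap41.1 F [-0.   0.5 -2. ] p [539.2 184.9 311. ]
```

View pics/w8.png

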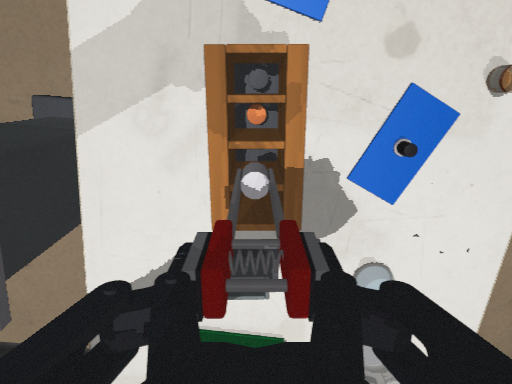

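```bash
cat >> h.py <<'E'
TC=np.array([518.5,-174.]); TY=-2.8
SL=[(-45,-24),(45,-24),(-45,24),(45,24)]
E
python3 - <<'E'
from h import *
c=off(TC,TY,*SL[0])
manip.movep((*c,311),down(TY)); rep('hover')
manip.move_linear((*c,230),speed=150)
f=shot('wrist','w9.png'); f2=shot('top','t9.png')
E
```

```text
hover t31.9 gap40.4 F [ 1.2  1.1 -1.5] p [ 473.1 -194.4  311.1]
```

View pics/w9.png

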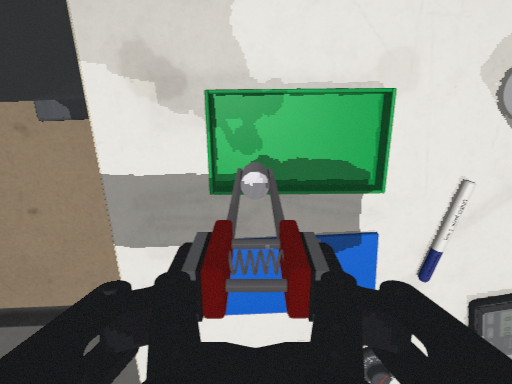

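```bash
python3 - <<'E'
from h import *
f=shot('wrist')
c=blobs(mask(f,'green'),2000)[0]; print(cv2.approxPolyDP(c,4,True)[:,0].tolist())
P=[onz(f,*p,28) for p in [(205.5,90),(395.5,88),(386,192.5),(209,194.5)]]
print(np.round(P,1).tolist(),np.mean(P,0).round(1))
E
```

```text
[[395, 88], [204, 90], [210, 193], [231, 193], [237, 168], [251, 161], [273, 169], [281, 193], [383, 191]]
[[428.5, -119.8, 28.0], [614.1, -126.8, 28.0], [612.2, -234.0, 28.0], [422.3, -227.1, 28.0]] [ 519.3 -176.9   28. ]
```

```bash
sed -i 's/^TC=.*/TC=np.array([519.,-175.5]); TY=-2.4/' h.py
cat >> h.py <<'E'
def lower_contact(xy,z0,zmin,fz=3.0,step=1.0,speed=20):
    s=manip.read_state(); base=s['force'][2]; z=z0
    while z>zmin:
        z-=step; manip.move_linear((*xy,z),speed=speed)
        s=manip.read_state()
        if s['force'][2]-base>fz: break
    return z,s['force'][2]-base,s['ee_pos'][2]
E
python3 - <<'E'
from h import *
c=off(TC,TY,*SL[0])
manip.move_linear((*c,166),speed=120); rep('near')
print(lower_contact(c,166,157)); rep('down')
shot('wrist','w10.png'); shot('side','s10.png')
E
```

```text
near t33.4 gap40.9 F [-0.2  0.1 -1.5] p [ 473.5 -197.6  166.5]
(162.0, np.float64(4.995785624307306), np.float64(162.35932377720462))
down t34.4 gap40.9 F [-0.6  0.5  3.5] p [ 473.2 -197.6  162.4]
```

View pics/w10.png

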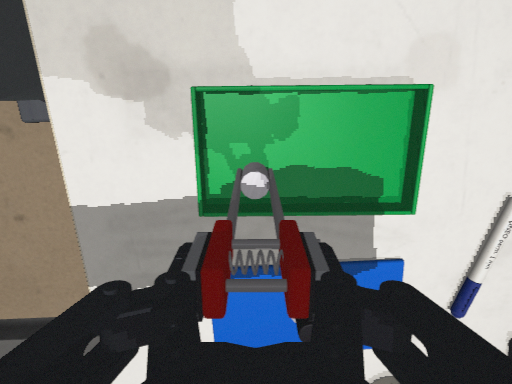

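View pics/s10.png

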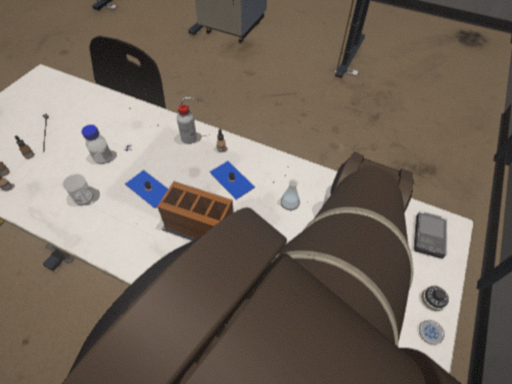

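```bash
python3 - <<'E'
from h import *
c=off(TC,TY,*SL[0])
manip.move_linear((*c,162.4),speed=20); rep('relax')
manip.gripper_open(); rep('open'); 
manip.move_linear((*c,226),speed=100); f=shot('wrist','w11.png')
E
```

```text
relax t34.8 gap40.5 F [-0.5  0.   1.9] p [ 473.1 -197.6  162.4]
open t35.3 gap85.8 F [ 0.7  0.1 -0.5] p [ 473.1 -197.6  162.4]
```

View pics/w11.png

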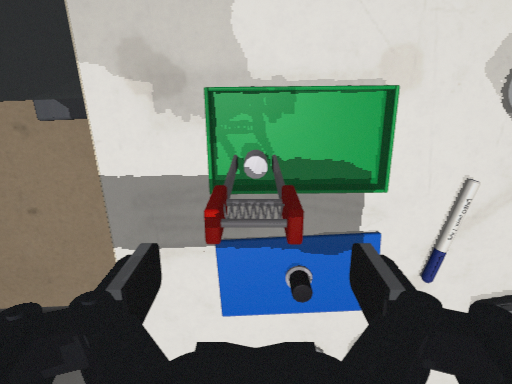

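The tongs stand upright on their own round the aluminium specimen. Handles are at (215,215) and (293,215), specimen at (256,165). I regrip one handle, lift off and go to the copper pocket.

```bash
cat >> h.py <<'E'
def ygrip(c,yaw,zt):
    p=off(c,yaw,-23.5,0)
    manip.movep((*p,226),down(yaw+90)); manip.move_linear((*p,zt+YG),speed=120)
    manip.grab(f_grip=40); rep('ygrip')
    manip.move_linear((*p,zt+YG+8),speed=50); manip.move_linear((*p,318),speed=150); rep('lifted')
def topocket(dy,tag):
    c=off(SC,SY,0,dy); p=off(c,SY,-23.5,0)
    manip.movep((*p,318),down(SY+90)); manip.move_linear((*p,106+YG),speed=150)
    rep('over'); shot('wrist',tag+'_over.png')
def pick(dy,tag):
    c=off(SC,SY,0,dy); p=off(c,SY,-23.5,0)
    manip.move_linear((*p,20+YG),speed=100); manip.move_linear((*p,7+YG),speed=50); rep('in')
    manip.gripper_open(); manip.move_linear((*p,228),speed=120)
    manip.movep((*c,228),down(SY)); shot('wrist',tag+'_free.png')
    manip.move_linear((*c,6+XG),speed=120); manip.grab(f_grip=28); rep('xgrip')
    manip.move_linear((*c,6+XG+10),speed=50); manip.move_linear((*c,312),speed=150); rep('up'); shot('wrist',tag+'_up.png')
def place(k,tag):
    c=off(TC,TY,*SL[k])
    manip.movep((*c,312),down(TY)); manip.move_linear((*c,166),speed=130); rep('near')
    z=lower_contact(c,166,157); print(z); manip.move_linear((*c,z[0]+.4),speed=20)
    manip.gripper_open(); rep('open'); manip.move_linear((*c,226),speed=100); shot('wrist',tag+'_rel.png')
E
python3 - <<'E'
from h import *
ygrip(off(TC,TY,*SL[0]),TY,4); shot('wrist','b0.png')
topocket(22,'b')
E
```

```text
ygrip t38.7 gap21.3 F [0.2 0.1 3.9] p [ 449.7 -196.7  166.3]
lifted t40.1 gap21.4 F [-0.8 -0.4 -1. ] p [ 449.  -196.6  317.2]
over t42.2 gap21.3 F [ 0.2  0.5 -1.1] p [512.4 226.4 268.3]
```

View pics/b0.png

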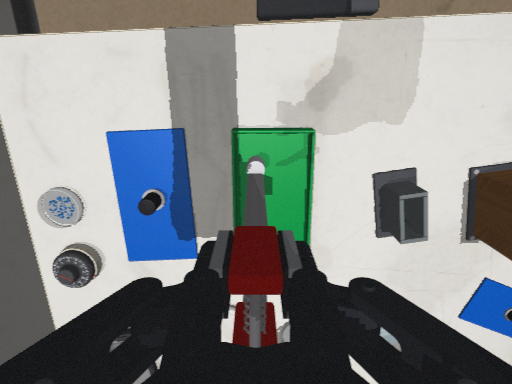

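View pics/b_over.png

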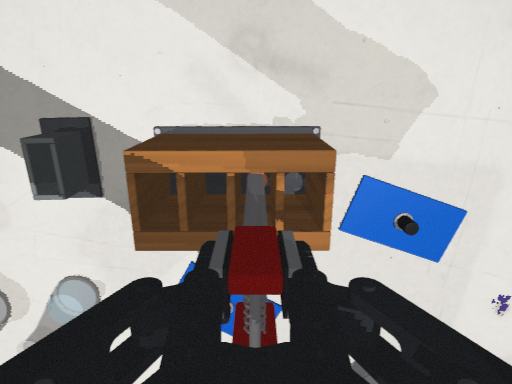

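Aluminium stands at (256,166) in the tray, and the tongs are centred in the copper pocket (walls at 232 and 280, arm 247–264). Continuing.

```bash
python3 - <<'E'
from h import *
pick(22,'b')
im=np.hstack([cv2.imread('pics/b_free.png'),cv2.imread('pics/b_up.png')]); cv2.imwrite('pics/b_2.png',cv2.resize(im,(800,300)))
E
```

```text
in t43.7 gap21.5 F [ 0.9 -0.6 -1.5] p [512.  226.7 168.6]
xgrip t47.4 gap40.9 F [ 0.3 -0.2 10.7] p [536.8 230.1 164.2]
up t48.8 gap40.4 F [-0.  -0.2 -1.8] p [535.2 228.6 311. ]
```

View pics/b_2.png

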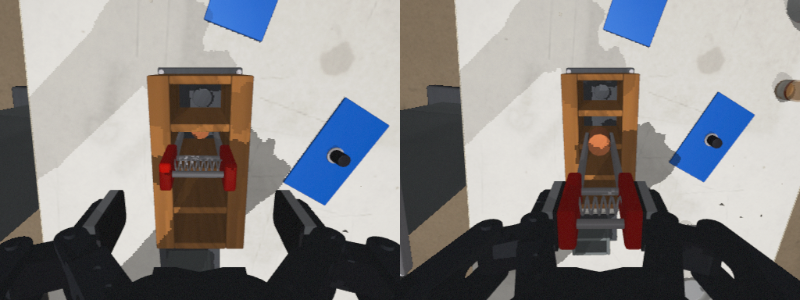

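Copper is held between the jaws at (598,143) in the right-hand half. Placing it in slot 1.

```bash
python3 - <<'E'
from h import *
place(1,'b')
E
```

```text
near t51.7 gap40.4 F [ 0.5 -0.1 -2. ] p [ 563.5 -201.3  166.9]
(161.0, np.float64(11.720284450112764), np.float64(162.24718533322934))
open t53.7 gap85.3 F [ 0.4  0.  -0.3] p [ 562.9 -201.4  161.3]
```

View pics/b_rel.png

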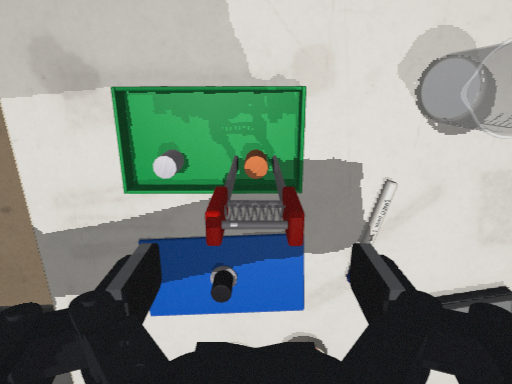

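Aluminium stands at (167,167), copper at (256,166), and the tongs stand upright. Next is the steel pocket.

```bash
python3 - <<'E'
from h import *
ygrip(off(TC,TY,*SL[1]),TY,4); shot('wrist','c0.png')
topocket(66,'c')
im=np.hstack([cv2.imread('pics/c0.png'),cv2.imread('pics/c_over.png')]); cv2.imwrite('pics/c_1.png',cv2.resize(im,(800,300)))
E
```

```text
ygrip t57.1 gap20.9 F [-0.  -1.4  2.9] p [ 539.6 -200.6  166.3]
lifted t58.5 gap21.7 F [-0.5 -0.1 -1. ] p [ 539.1 -200.5  317. ]
over t60.8 gap21.4 F [-0.5 -0.2 -0.2] p [508.4 270.3 268.2]
```

View pics/c_1.png

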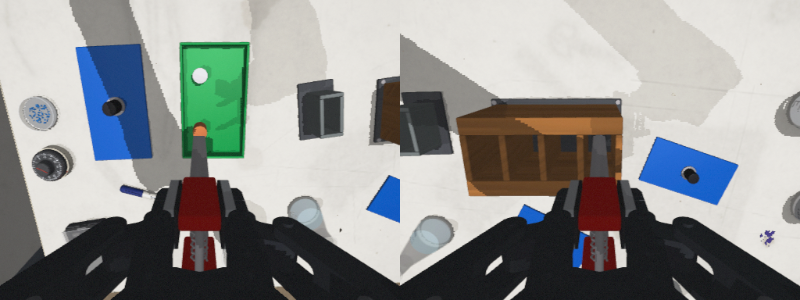

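```bash
python3 - <<'E'
from h import *
pick(66,'c')
im=np.hstack([cv2.imread('pics/c_free.png'),cv2.imread('pics/c_up.png')]); cv2.imwrite('pics/c_2.png',cv2.resize(im,(800,300)))
E
```

```text
in t62.2 gap21.3 F [-0.8  0.6 -0.6] p [508.  270.5 168.7]
xgrip t66.0 gap40.8 F [-0.2  0.3  9.9] p [532.8 273.9 164.4]
up t67.4 gap40.6 F [ 0.4 -0.3 -1.6] p [531.2 272.4 310.9]
```

View pics/c_2.png

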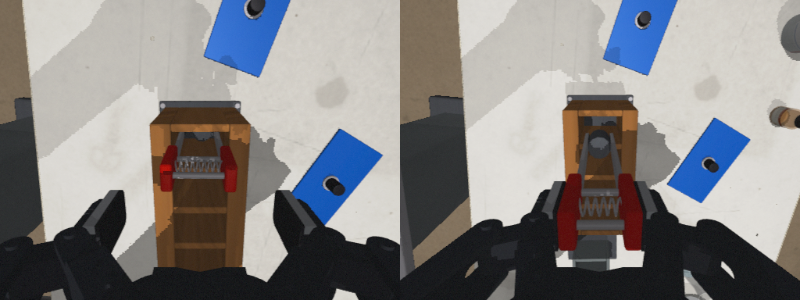

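Steel is held in the jaws. Placing it in slot 2.

```bash
python3 - <<'E'
from h import *
place(2,'c')
E
```

```text
near t70.3 gap40.8 F [-0.4 -0.1 -1.6] p [ 475.6 -149.6  166.7]
(162.0, np.float64(4.772905657196059), np.float64(162.38660744799316))
open t72.1 gap85.4 F [ 0.2 -0.  -0.4] p [ 475.1 -149.6  162.4]
```

View pics/c_rel.png

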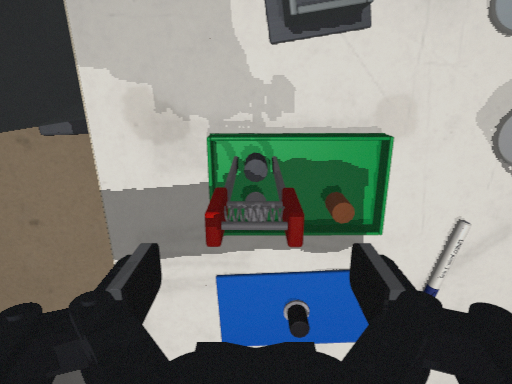

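Three specimens are in the tray. Before returning the tongs I lift them and look straight into the fourth pocket (-66).

```bash
python3 - <<'E'
from h import *
ygrip(off(TC,TY,*SL[2]),TY,4)
c=off(SC,SY,0,-66); p=off(c,SY,-75,-25)
manip.movep((*p,318),down(SY+90)); f=shot('wrist','d0.png'); rep('x')
im=cv2.imread('pics/d0.png'); print([proj(f,(*off(c,SY,dx,dy),120)).round() for dx,dy in [(-28,-18),(28,18)]])
E
```

```text
ygrip t75.5 gap21.3 F [-0.4 -1.6  3.5] p [ 451.7 -149.   166.3]
lifted t76.9 gap21.6 F [ 0.3 -0.8 -1. ] p [ 451.1 -148.6  317.2]
x t78.0 gap21.7 F [-0.2 -0.2 -0.7] p [471.8 107.6 317.6]
[array([263., 208.]), array([295., 255.])]
```

View pics/d0.png

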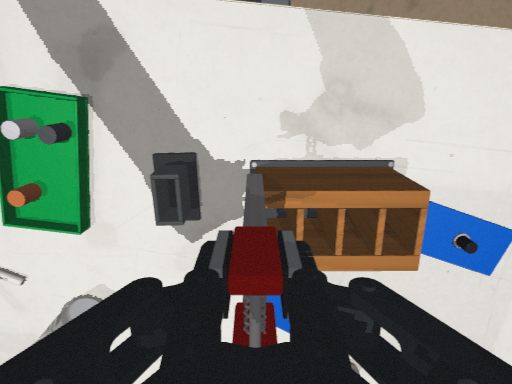

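```bash
python3 - <<'E'
from h import *
p=off(off(SC,SY,0,-66),SY,-115,-38)
manip.movep((*p,318),down(SY+90)); f=shot('wrist','d1.png')
im=cv2.imread('pics/d1.png'); c=off(SC,SY,0,-66); 
u,v=proj(f,(*c,120)).astype(int); print(u,v)
cv2.imwrite('pics/d1c.png',cv2.resize(cv2.convertScaleAbs(im[v-40:v+30,u-50:u+70],alpha=1.6),None,fx=6,fy=6,interpolation=cv2.INTER_CUBIC))
E
```

```text
291 264
```

View pics/d1c.png

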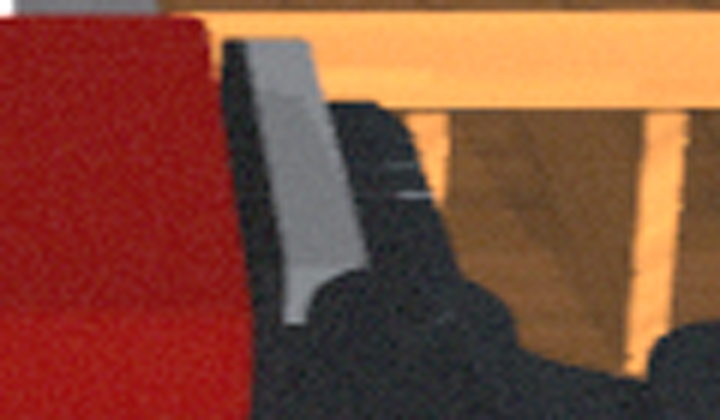

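```bash
python3 - <<'E'
from h import *
p=off(off(SC,SY,0,-66),SY,60,0)
manip.movep((*p,318),down(SY+90)); f=shot('wrist','d2.png')
im=cv2.imread('pics/d2.png'); c=off(SC,SY,0,-66); 
u,v=proj(f,(*c,120)).astype(int); print(u,v)
cv2.imwrite('pics/d2c.png',cv2.resize(cv2.convertScaleAbs(im[v-50:v+50,u-40:u+140],alpha=1.6),None,fx=4,fy=4,interpolation=cv2.INTER_CUBIC))
E
```

```text
253 105
```

View pics/d2c.png

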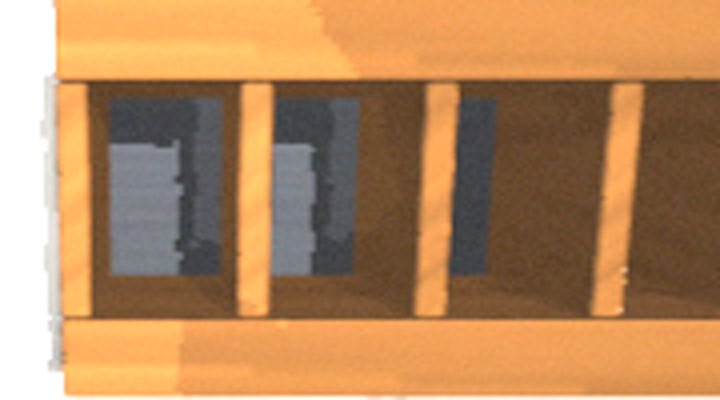

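Pocket -66 is empty, with bare floor all round, so there are only three specimens. Returning the tongs to the stand.

```bash
python3 - <<'E'
from h import *
p=off(ST,STY,-23.5,0)
manip.movep((*p,318),down(STY+90)); manip.move_linear((*p,70+YG),speed=150); rep('over'); f=shot('wrist','e0.png')
print([proj(f,(*off(ST,STY,-23,dy),70)).round(1) for dy in(-7,7)],[proj(f,(*off(ST,STY,-28,dy),60)).round(1) for dy in(-12,12)])
im=cv2.imread('pics/e0.png'); cv2.imwrite('pics/e0c.png',cv2.resize(im[110:250,190:330],None,fx=4,fy=4,interpolation=cv2.INTER_CUBIC))
E
```

```text
over t80.6 gap21.5 F [-0.3 -0.2 -0. ] p [517.7  -0.8 232.7]
[array([246.1, 173.1]), array([261.2, 173.1])] [array([241. , 165.4]), array([266.3, 165.4])]
```

View pics/e0c.png

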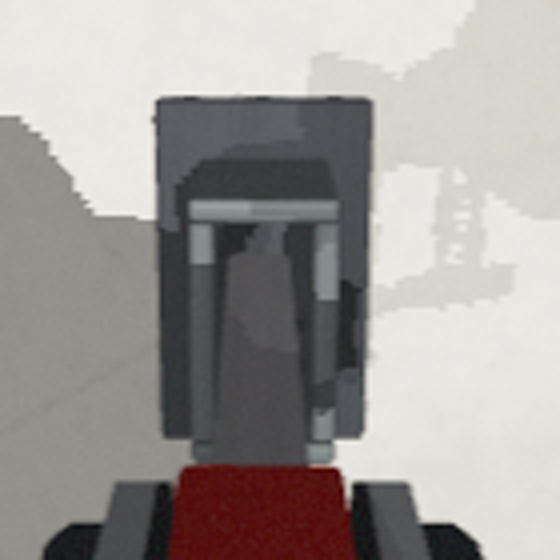

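The arm tip sits inside the socket outline (arm 228–290, socket 214–314 in the crop). Lowering it.

```bash
python3 - <<'E'
from h import *
p=off(ST,STY,-23.5,0)
manip.move_linear((*p,40+YG),speed=60); rep('40')
manip.move_linear((*p,12+YG),speed=80); rep('12')
print(lower_contact(p,12+YG,4+YG,fz=2.5)); manip.gripper_open(); rep('open')
manip.move_linear((*p,240),speed=120)
# look at laid cover and tray
manip.movep((600,-250,330),down(-90)); f=shot('wrist','f0.png'); rep('view')
E
```

```text
40 t81.3 gap21.5 F [ 1.1 -0.5 -1.9] p [517.2  -1.6 202. ]
12 t81.8 gap21.1 F [ 0.4 -0.3  0.1] p [516.9  -1.6 173.6]
(168.0, np.float64(3.501229117976808), np.float64(168.36062770632185))
open t83.9 gap85.5 F [-1.2 -0.6 -0.2] p [517.2  -1.8 168. ]
view t86.6 gap85.6 F [ 0.1 -0.6  0.3] p [ 599.8 -249.5  328.9]
```

View pics/f0.png

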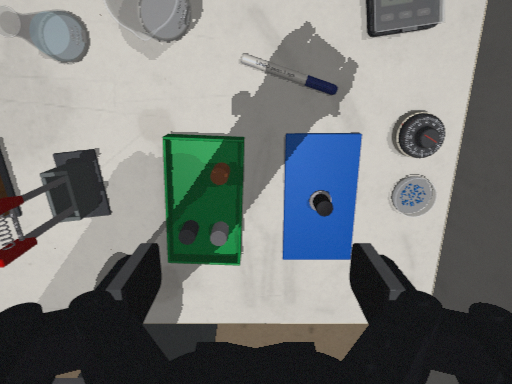

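```bash
python3 - <<'E'
from h import *
manip.movep((600,-330,330),down(-90))
f=shot('wrist','f1.png'); c=blobs(mask(f,'blue'),2000)[0]
print(cv2.approxPolyDP(c,3,True)[:,0].tolist())
q=quad(c); print(q.round(1).tolist()); P=np.array([onz(f,*p,6) for p in q]); print(P.round(1).tolist(),P.mean(0).round(1))
print([round(float(np.linalg.norm(P[i]-P[i-1])),1) for i in range(4)])
im=cv2.imread('pics/f1.png'); cv2.imwrite('pics/f1c.png',cv2.resize(im[110:280,180:350],None,fx=3.4,fy=3.4,interpolation=cv2.INTER_CUBIC))
rep('v')
E
```

```text
[[227, 133], [230, 257], [296, 258], [301, 133]]
[[300.9, 133.0], [296.5, 258.0], [230.7, 258.0], [226.4, 133.0]]
[[614.6, -395.1, 6.0], [420.8, -395.8, 6.0], [421.0, -293.2, 6.0], [614.8, -292.0, 6.0]] [ 517.8 -344.     6. ]
[103.1, 193.7, 102.7, 193.8]
v t87.0 gap85.2 F [ 0.6  0.5 -0.1] p [ 599.7 -330.3  329.2]
```

View pics/f1c.png

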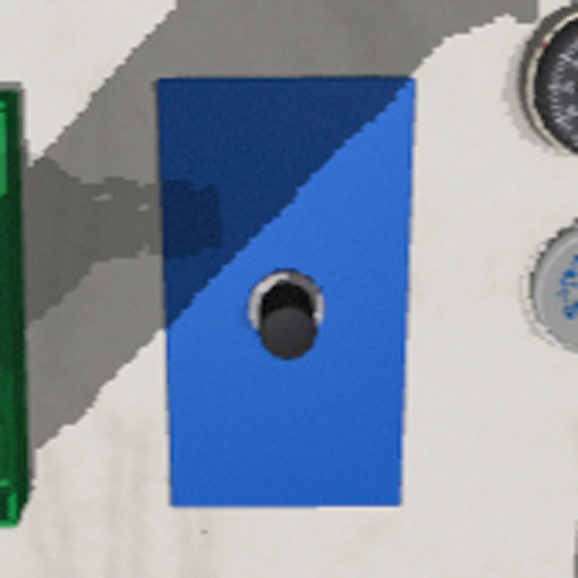

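The cover was knocked aside to about (518,-344), while I had laid it at (495,-362). I confirm with the knob, then regrip it there.

```bash
python3 - <<'E'
from h import *
f=shot('wrist'); k=onz(f,264.7,208.2,40); print('knob top',k.round(1))
c=0.5*(k[:2]+np.array([517.8,-344.])) ; print(c)
manip.movep((*c,110),down(-90)); f2=shot('wrist','g0.png'); 
manip.move_linear((*c,32),speed=100); manip.grab(f_grip=40); rep('grab')
manip.move_linear((*c,45),speed=50); manip.move_linear((*c,290),speed=180); rep('up'); shot('wrist','g1.png'); shot('side','g1s.png')
E
```

```text
knob top [ 517.4 -343.    40. ]
[ 517.57692932 -343.49163203]
grab t89.6 gap22.3 F [-0.7  0.5  5.2] p [ 517.8 -343.5   32.4]
up t91.5 gap22.9 F [-0.  -0.3 -2.1] p [ 517.2 -343.1  288.9]
```

View pics/g0.png

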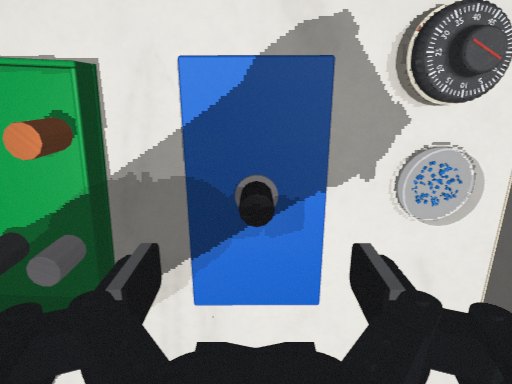

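View pics/g1.png

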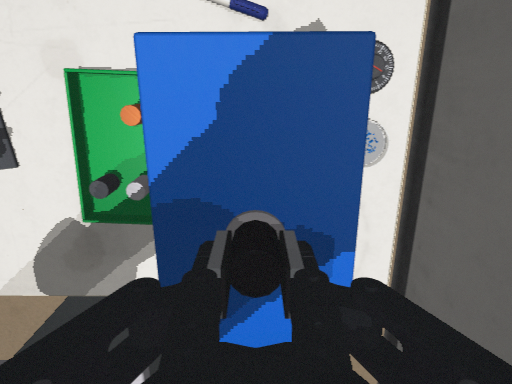

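```bash
python3 - <<'E'
from h import *
c=SC
manip.movep((*c,290),down(SY)); rep('over')
manip.move_linear((*c,165),speed=120)
f=shot('wrist','h0.png')
z=lower_contact(c,157,150,fz=2.5); print(z); rep('down')
E
```

```text
over t93.6 gap22.6 F [-0.5 -0.2 -1.9] p [538.2 205.6 290.1]
(152.0, np.float64(4.48581149363084), np.float64(152.38323992112709))
down t96.4 gap22.5 F [-1.4  0.2  3.2] p [537.7 207.1 152.4]
```

View pics/h0.png

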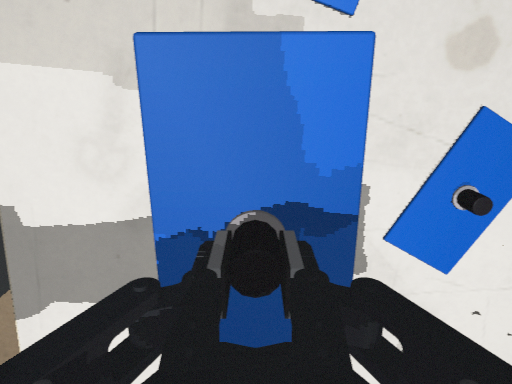

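Contact came at the rim height (TCP 152). I release, back off and check from two wrist positions.

```bash
python3 - <<'E'
from h import *
import pickle
manip.gripper_open(); manip.move_linear((*SC,240),speed=120)
out=[]
for i,p in enumerate([(620,20,420),(620,170,420)]):
    manip.movep(p,down(-90)); out.append(shot('wrist',f'k{i}.png'))
pickle.dump(out,open('k.pkl','wb')); rep('v')
F=out; f=F[1]
c=max(blobs(mask(f,'blue'),3000),key=cv2.contourArea); q=quad(c); print(q.round(1).tolist())
P=np.array([onz(f,*p,126) for p in q]); print(P.round(1).tolist(),P.mean(0).round(1))
for i,f in enumerate(F):
    im=cv2.imread(f'pics/k{i}.png'); x0=[40,150][i]
    cv2.imwrite(f'pics/kc{i}.png',cv2.resize(im[140:260,x0:x0+180],None,fx=4,fy=4,interpolation=cv2.INTER_CUBIC))
E
```

```text
v t99.8 gap85.4 F [-0.1 -1.  -0.2] p [619.8 169.9 419.7]
[[296.3, 163.6], [300.6, 234.9], [166.4, 246.4], [152.6, 176.6]]
[[599.1, 116.6, 126.0], [495.5, 106.2, 126.0], [476.5, 298.4, 126.0], [580.5, 309.2, 126.0]] [537.9 207.6 126. ]
```

View pics/k0.png

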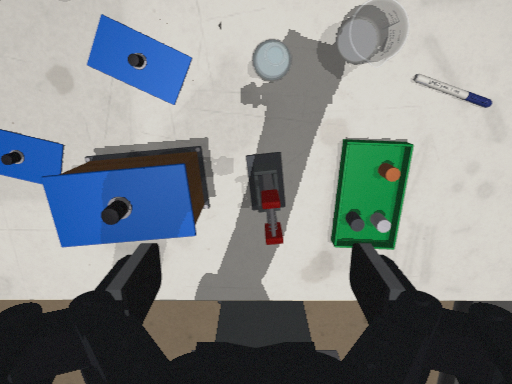

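View pics/kc1.png

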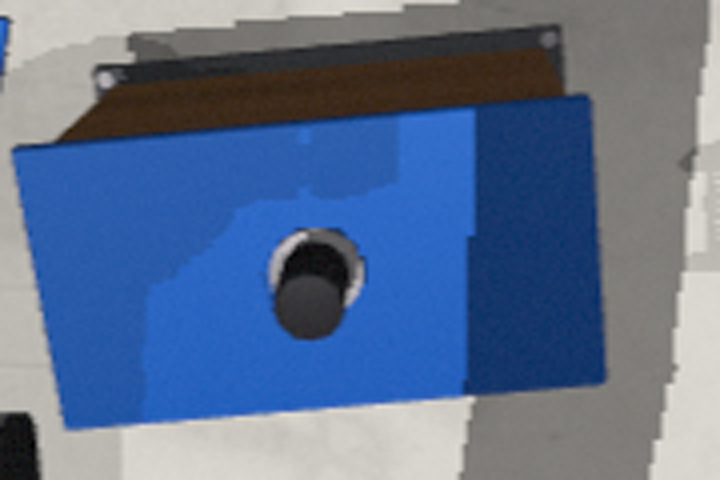

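The last view shows the cover centred on the store, the tongs upright in their stand at (271,200), and all three specimens upright in the tray. Flask, beaker and marker are unmoved. Signing off.

```bash
python3 - <<'E'
from h import *
print(manip.sign_off())
E
```

```text
the job is handed in; nothing more can be done
None
```

The job is done and handed in, at about 100 s on the robot's clock against the 210 s limit.

- **Cover off:** I laid it on the table at (495, -362). It was later knocked to about (518, -344), so I measured it again before regripping.
- **Specimens:** Aluminium, copper and steel were there; the pocket at y = -66 mm was empty and there was no brass one. I carried the tongs open by one handle, let them stand round each specimen, then squeezed both handles to lift it. The gripper never came near a specimen.
- **Tray:** All three specimens stand upright in the last wrist view.
- **Tongs:** They are back upright in their stand, released at the same height at which I took them.
- **Cover back on:** Its measured centre is (537.9, 207.6) against the store's (537.6, 207.1). Its yaw is about 5.6° against the store's 5.3°.
- **Bystanders:** The flask, beaker and marker look unmoved in the last view.

**Disagreements:** Two sets of measurements disagreed slightly. The stand's foot measured 3 mm off the tongs' own centre, which its clearance allowed for. My first tray estimate was about 3 mm off, and I corrected it before the first placing. No check failed.

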